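# Crimp the canister seam with the locking-plier crimper

## Robot

A 6-joint arm with a two-finger parallel gripper is mounted at the origin on the work surface. World frame = base frame: x ahead of the robot, y to its left, z up, the work surface at z = 0. Lengths are in m, angles in degrees, forces in N, time in s.
With the tool pointing down it reaches from about 0.3 to 0.75 m from the base axis. Payload 8.5 kg.
Tool frame: the origin (TCP) lies at the very end of the fingers, on their centre line; the grasp point (between the pads) lies env.pinch_z behind it (env.pinch_z is the distance from the TCP to the grasp point, in m); z points along the fingers, y is the line along which they close (so a half turn about z gives the same grasp; the last joint's range is limited). The gripper opens to 85 mm and grips with 20 to 120 N. Pads are 22 mm wide; open, the fingers measure 114 mm over their backs; the gripper's body (76 mm by 85 mm) begins 54 mm behind the grasp point. The pads swing forward as they close: fully open they stand 13 mm farther back than shut.
Start: joints at [55.674, 21.807, 74.336, -0, 83.858, -12.336], TCP at [0.206, 0.51, 0.231] pointing down, gripper open.
Joint ranges: [-178.18, 178.18], [-50.72, 133.34], [12.68, 142.11], [-81.47, 261.47], [9.98, 163.14], [-165.26, 165.26]. Speed limits (degrees/s): [136.94, 136.94, 180, 180, 180, 180].

## Interface

Orientations are given as a 3x3 rotation matrix whose columns are the frame's x, y, z axes.
In Python, from rig import telemetry, get_image, env gives the robot as it stands. The module is installed in compiled form; this text tells all that it offers.
- The arm moves only by the tool apply_moves, never from a script. Its argument "series" is a list of rows, each a list of 7 numbers: the shift along the tool's x, y, z in mm, then the turn, a rotation vector about the tool's x, y, z in degrees, then the opening, from 0 (shut) to 1 (fully open). A call has 1 to 12 rows; each row shifts and turns the commanded pose from where the row before left it, along the tool's axes as they then stand; what a row does not reach is not made up. A row lasts 1/8 s, in which the tool goes at most 62.5 mm and 10.7 degrees, less where a joint would pass 70% of its speed; a pose out of reach is approached as far as the arm can. A call with a gripper value outside its range is refused whole. The fingers move at their own pace and stop on an object; "grip_force" is the grip in N (left out, the last holds). Time passes only in rows, so rows that do not move let the fingers close. It gives the time, the measured TCP pose, the force, the opening and the grip force at its end, in the units of the state.
- telemetry.observe(): the state, without advancing time (a new reading comes with each control period).
- get_image(name): name is "scene" or "top"; returns a dict with "frame" (480x640x3 uint8, red, green, blue), "z_map" (480x640 float32, m along the optical axis (not along the pixel's ray), 0 where there is no reading), "vertical_fov" (degrees; the focal length in pixels is half the picture's height over the tangent of half this angle, whatever the lens; pixels are square), "cx", "cy" (the principal point, pixels), "dist" ([k1, k2, p1, p2, k3] as OpenCV has them; the pictures are not rectified), "eye" and "attitude" of the camera in the world. Camera axes: x right, y up, looking along -z (the intrinsics and any distortion apply to the point x, -y, -z); pixel columns grow to the right and rows downward; lengths in m; the calibration is good to about 2 mm. A picture is of the moment at which its call begins.
- env.close_job(): hands the job in; it is judged then, once.
The state is a dict: "time_s": time; "q": joint angles; "qvel": joint speeds; "joint_efforts": joint torques, N m; "position": TCP position; "tool_rot": TCP orientation; "ft_force": force on the tool from outside, world axes, zero at the start; "wrist_torque": the same for the moment, N m; "grip_width": finger opening in m; "gripper_force": force on a finger pad.
Only numpy, scipy, OpenCV 4.12 (cv2) and the standard library are available. Lean on these libraries where they do the work, as an engineer would, in place of code of your own. Each camera call takes 0.05 s, during which the arm holds its last target. There are 200 camera calls.

## Task

Slide the tall canister between the crimper's open jaws and press it home against the rubber stop with a firm push (about 5 to 15 N), then squeeze the two plier handles together until they go over centre and stay locked on it by themselves when you let go. Then pull the release lever so that the jaws spring open again, let it return, and leave the canister standing upright there. Go gently, with no more than about 30 N on handle or lever, and leave the other things alone.

Things in the scene. Friction and masses are not known exactly. Their poses are not given: they have to be found in the camera images.
- pliers: Steel locking-plier crimper lying flat, fixed to the table. Origin: on the table under the handle pivot; +x points out of the open jaws, -x along the handles, +y to the moving handle and moving jaw. Jaws and handles span z 32 to 56 mm; all but the release post is under 62 mm. Fixed jaw: inner face y = -26 mm, x 20 to 100, then flared to x = 127 mm. Foot: x -85 to 35 mm, 10 mm high, 32 mm at x -40 to 30.
- stop: Holder of the adjustable rubber stop between the jaws; same origin and axes as pliers. The block's face looks to +x, y -18 to 18, z 25 to 59 mm; it is clamped somewhere from x = 40 to 58 mm, which is not reported: feel for it. It shifts above 20 N. The open throat is 62 mm wide (y -26 to +36 mm); the canister stands on the table there and enters along -x.
- home (a point): Fixed in the crimper at x = 71, y = 0, z = 65 mm of its frame, same axes: middle of the clamping place. Pressed home, the canister's middle is at x = 66 to 84 mm, depending on the stop's setting, and at y = 0 when it touches the fixed jaw; before clamping it may stand up to 8 mm further to +y, the moving jaw pushes it across.
- fixed_grip (a point): On the fixed handle at mid thickness, x = -115, y = -11, z = 44 mm in the crimper's frame. The handle is a straight bar along x, 12 mm wide (y -17 to -5 mm), 22 mm high, ending at x = -160 mm.
- handle_grip (a point): On the moving handle at mid thickness (z = 44 mm), 115 mm behind its pivot (x = 0, y = 11 mm). A bar 12 mm wide, 22 mm high, ending 150 mm behind the pivot. Here the two handles measure about 69 mm over their outer faces when open, 34 mm closed; it travels about 35 mm in the crimper's -y to its closing stop, the last 5 mm past the over-centre point.
- handle (a joint): Moving handle angle, rad: 0 open, 0.31 at its closing stop, parallel to the fixed handle; over centre at about 0.27. With the canister in the jaws closing takes up to about 8 N at handle_grip, then it snaps on and stays locked at 0.31; with none it springs open. Above 40 N it bends.
- canister: The task's tall slim aluminium canister: diameter 49 mm, 130 mm high, with a raised seam band of diameter 52 mm from 32 to 52 mm above its foot; 0.2 to 0.4 kg. Origin at the centre of its foot, z along its axis.
- canister_mid (a point): Centre of the canister, half-way up (65 mm above its foot).
- release (a joint): Release lever angle, rad: 0 at rest, 0.40 fully pulled; past about 0.3 it has pushed the locked handle back over centre and the jaws spring open. It springs back when let go. It takes about 5 N at the post and bends above 40 N.
- release_post (a point): Upright round steel post on the end of the release lever, 12 mm thick, 36 to 86 mm above the table, this point 65 mm up. At rest it stands behind the handles' ends at x = -205, y = -5 mm in the crimper's frame; it is pulled about 21 mm in the crimper's -y (away from the moving handle), about a vertical pivot at x = -150, y = -5 mm.
- shaker: Bystander: wider, shorter aluminium shaker with a dark conical top, diameter 60 mm, 88 mm high. Origin at its foot.
- spatula: Bystander: spatula lying on the table, 250 mm long.
- takeaway_box: Bystander: white clamshell takeaway box, 150 x 150 x 67 mm. Origin at its foot.
Not all that is in view belongs to the job. Leave any orange look-alike of the canister alone.

How it is judged (in metres and radians):
On the way, in this order (a step that is already met when the one before it is completed fails the run):
1. the canister stands between the open jaws, pressed against the stop with more than 4 N (x of canister_mid in the frame of home between -0.01 and 0.018 m and y of canister_mid in the frame of home between -0.005 and 0.014 m and height (world z) of canister_mid below 0.069 m and angle between canister_mid's own z axis and vertical below 0.06 rad and contact force between canister and stop above 4 N and value of joint handle below 0.1 rad), for 0.2 s.
2. the handles are locked over centre, untouched, with the canister upright in the jaws (value of joint handle above 0.29 rad and contact force between the fingers and handle below 0.5 N and value of joint release below 0.06 rad and x of canister_mid in the frame of home between -0.01 and 0.018 m and y of canister_mid in the frame of home between -0.005 and 0.014 m and height (world z) of canister_mid below 0.069 m and angle between canister_mid's own z axis and vertical below 0.06 rad), for 0.3 s.
3. the release lever is being pulled while the handles are still locked (value of joint release above 0.08 rad and value of joint handle above 0.28 rad).
4. the handles have sprung open with the release lever pulled (value of joint release above 0.2 rad and value of joint handle below 0.2 rad).
At the end, for the whole second after the job is handed in: The handle is open again (under 0.06 rad), the release lever is back at rest (under 0.05 rad), and the canister stands upright (within 0.06 rad) on the table between the jaws, its middle 10 mm behind to 18 mm in front of home (value of joint handle below 0.06 rad and value of joint release below 0.05 rad and x of canister_mid in the frame of home between -0.01 and 0.018 m and y of canister_mid in the frame of home between -0.005 and 0.014 m and height (world z) of canister_mid below 0.069 m and angle between canister_mid's own z axis and vertical below 0.06 rad); the robot touches nothing.
It fails at once if the moving handle is pressed with more than 40 N (contact force between the fingers and handle above 40 N).
It fails at once if the release lever is pressed with more than 40 N (contact force between the fingers and release above 40 N).
It fails at once if the canister is rammed against the stop with more than 20 N (contact force between canister and stop above 20 N).
It fails at once if the shaker, the spatula or the takeaway box is moved more than 30 mm (distance of any of shaker, spatula, takeaway_box from where it was at the start of the episode above 0.03 m).
It also fails if it takes over 72 s, if anything falls off the work surface, if the arm or the gripper's body presses on something with over 40 N, if the wrist force passes 120 N, or if a joint passes its speed limit or range.

## Working session

There is one attempt and no reset: what is moved stays moved. The work goes in short steps, Python scripts to look and compute and a tool call to move; the robot and the scene stay as the last step left them, time stands still between calls to the robot, and variables do not carry over. Pictures are saved under pics/ and viewed, at most 10 in all, crops included, and the job is handed in when it is done.

Besides the shell and the picture viewer there is one more tool, called after "Emit:" as name(argument=value, ...) on one line, values as JSON. apply_moves: Moves the arm, as the interface text tells. Its arguments: {"type":"object","properties":{"series":{"type":"array"},"grip_force":{"type":"number"}},"required":["series"]}

```bash
mkdir -p pics; cat > h.py <<'E'
import numpy as np, cv2
from rig import telemetry, get_image, env
def K(im):
    f=240/np.tan(np.radians(im["vertical_fov"])/2)
    return np.array([[f,0,im["cx"]],[0,f,im["cy"]],[0,0,1]]),np.array(im["dist"],float)
def cloud(im):
    k,d=K(im); v,u=np.mgrid[:480,:640]
    p=cv2.undistortPoints(np.stack([u,v],-1).reshape(-1,1,2).astype(np.float64),k,d).reshape(480,640,2)
    z=im["z_map"][...,None]
    c=np.concatenate([p[...,:1]*z,-p[...,1:]*z,-z],-1)
    w=c@np.array(im["attitude"]).T+np.array(im["eye"]); w[im["z_map"]==0]=np.nan
    return w
def ray(im,u,v,h):
    k,d=K(im); p=cv2.undistortPoints(np.array([[[u,v]]],float),k,d)[0,0]
    r=np.array(im["attitude"])@np.array([p[0],-p[1],-1]); e=np.array(im["eye"])
    return e+r*(h-e[2])/r[2]
def save(im,name): cv2.imwrite("pics/"+name,im["frame"][...,::-1])
E
python3 - <<'E'
from h import *
print(env.pinch_z, telemetry.observe()["tool_rot"])
for n in("scene","top"):
    im=get_image(n); save(im,n+"1.png"); np.save(n+"1.npy",cloud(im).astype(np.float32)); print(n,im["eye"],np.round(im["attitude"],2).tolist(),im["vertical_fov"],im["dist"])
E
```

```text
0.0187 [[-9.27256950e-01  3.74424590e-01 -8.80194745e-04]
 [ 3.74425463e-01  9.27256174e-01 -1.24926910e-03]
 [ 3.48408941e-04 -1.48796078e-03 -9.99998832e-01]]
scene [1.37353156 1.0617925  0.96963014] [[-0.78, -0.37, 0.51], [0.63, -0.44, 0.64], [-0.01, 0.82, 0.57]] 43.416195687153525 [-0.20654582  0.          0.          0.          0.        ]
top [0.33948053 0.02008655 1.37480228] [[-0.01, 0.99, -0.16], [-1.0, -0.01, -0.02], [-0.02, 0.16, 0.99]] 46.68903088438868 [-0.08194655  0.          0.          0.          0.        ]
```

View pics/top1.png

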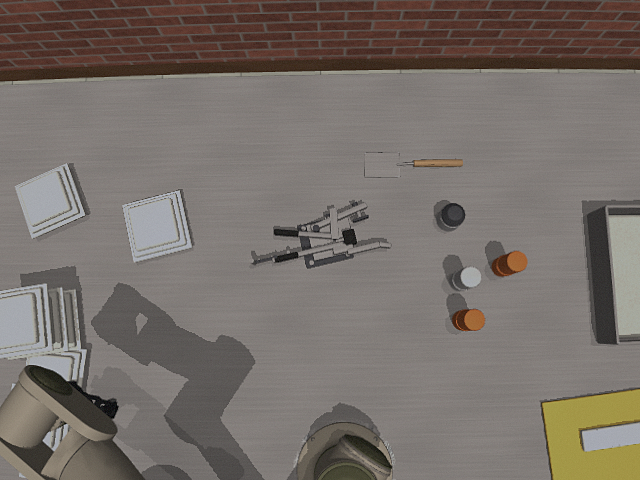

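View pics/scene1.png

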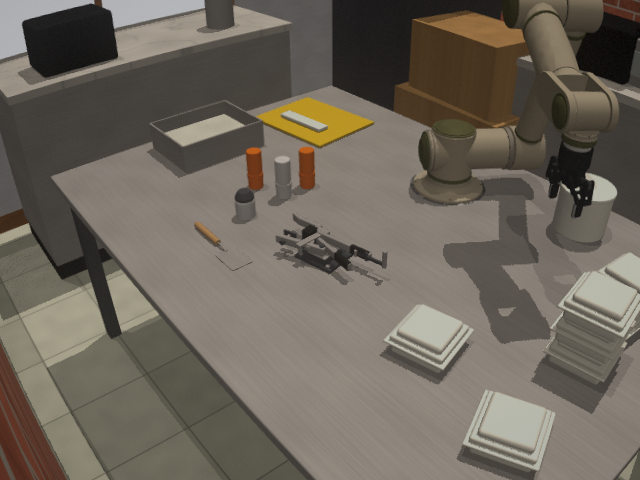

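The top view shows the pliers around (320,238), with the jaws pointing right and the release post near (255,258). The silver canister is at (467,278) between two orange look-alikes at (510,263) and (468,320). The shaker is at (452,215) and the spatula at (410,163).

```bash
python3 - <<'E'
from h import *
a=cv2.imread("pics/top1.png")[190:280,240:400]
cv2.imwrite("pics/crop1.png",cv2.resize(a,None,fx=5,fy=5,interpolation=cv2.INTER_CUBIC))
im=cv2.imread("pics/top1.png"); w=np.load("top1.npy")
# objects: height blobs on right
h=np.nan_to_num(w[...,2])
for n,(x0,x1,y0,y1) in dict(can=(445,490,258,296),or1=(485,535,245,280),or2=(445,492,303,336),shaker=(436,470,200,232),box=(115,200,180,270)).items():
    p=w[y0:y1,x0:x1].reshape(-1,3); p=p[np.isfinite(p[:,0])]; t=np.percentile(p[:,2],98); q=p[p[:,2]>t-.006]
    print(n,t.round(4),q.mean(0).round(4),(q.min(0)+q.max(0))[:2]/2,np.ptp(q,0)[:2],len(q))
print(w[200:210,300].mean(0), w[250,420])
r=w[190:280,240:400]; m=np.nan_to_num(r[...,2])>.025
p=r[m]; print(len(p)); 
pp=r[np.nan_to_num(r[...,2])>.066]; print("post?",pp.round(3)[:20])
for lo,hi,l in((.05,.06,0),):
    vis=np.clip(np.nan_to_num(r[...,2])*2800,0,255).astype(np.uint8)
    cv2.imwrite("pics/hm.png",cv2.resize(vis,None,fx=5,fy=5,interpolation=cv2.INTER_NEAREST))
E
```

```text
can 0.133 [ 0.4449 -0.2887  0.1303] [ 0.44492558 -0.28872693] [0.04299641 0.04554036] 278
or1 0.1327 [ 0.4781 -0.396   0.1301] [ 0.4784456 -0.3962879] [0.0453119  0.04913193] 300
or2 0.1333 [ 0.3495 -0.2926  0.1303] [ 0.34915617 -0.29336345] [0.04649079 0.04727811] 319
shaker 0.0897 [ 0.599  -0.2693  0.087 ] [ 0.5974543  -0.26913524] [0.03858387 0.04267302] 177
box 0.0694 [0.5874 0.4538 0.0665] [0.5871308  0.45608723] [0.12766975 0.12588927] 1473
[ 0.6440824   0.10061483 -0.00064414] [ 0.5239787  -0.19848822 -0.00101896]
2847
post? [[0.612 0.017 0.066]
 [0.602 0.022 0.066]
 [0.583 0.023 0.067]
 [0.499 0.212 0.081]
 [0.496 0.216 0.084]
 [0.496 0.214 0.083]
 [0.496 0.211 0.083]
 [0.496 0.209 0.083]
 [0.496 0.206 0.086]
 [0.494 0.216 0.085]
 [0.494 0.213 0.088]
 [0.494 0.211 0.085]
 [0.494 0.208 0.087]
 [0.494 0.206 0.085]
 [0.495 0.206 0.071]
 [0.491 0.216 0.086]
 [0.492 0.214 0.083]
 [0.492 0.211 0.083]
 [0.492 0.209 0.083]
 [0.491 0.206 0.09 ]]
```

View pics/crop1.png

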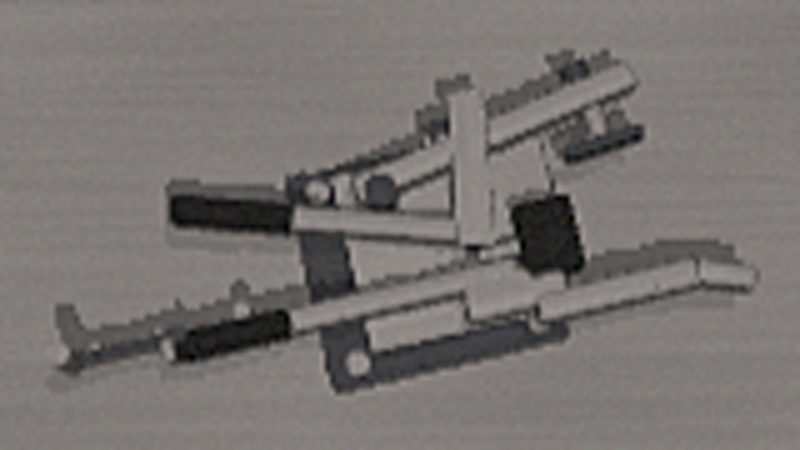

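View pics/hm.png

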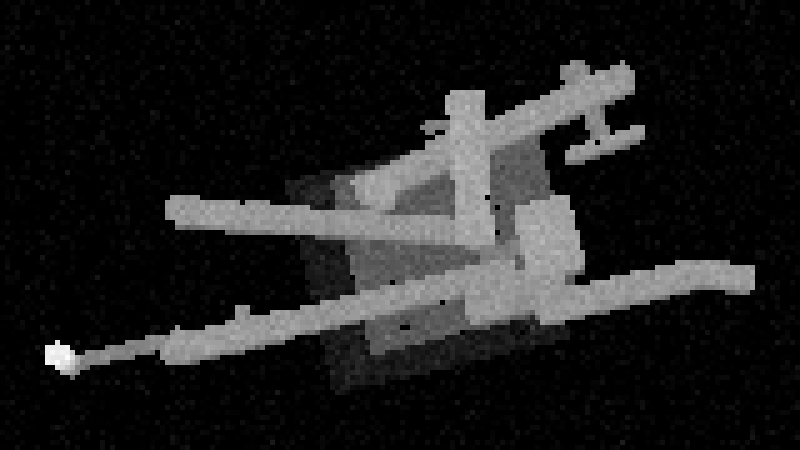

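The crop shows the fixed handle running from (170,348) to (460,285) with the black stop block at (548,232), and the moving handle at (170,210). The height map shows the post at (58,355). Next I fit the crimper's frame.

```bash
cat >> h.py <<'E'
def frame():
    w=np.load("top1.npy"); r=w[190:280,240:400]; v,u=np.mgrid[:90,:160]*5
    z=np.nan_to_num(r[...,2]); line=348+(u-170)*(285-348)/(460-170)
    m=(z>.045)&(z<.066)&(u>175)&(u<455)&(abs(v-line)<28)
    return r,u,v,z,m
E
python3 - <<'E'
from h import *
r,u,v,z,m=frame()
P=r[m][:,:2].astype(np.float32)
d=cv2.fitLine(P,cv2.DIST_HUBER,0,.001,.001).ravel(); ex=d[:2]
if ex[1]>0: ex=-ex
ey=np.array([-ex[1],ex[0]]); yc=np.median(P@ey); print(len(P),ex,np.degrees(np.arctan2(ex[1],ex[0])),"width",np.percentile(P@ey,[2,98]))
post=r[z>.08][:,:2]; post=(post.min(0)+post.max(0))/2
print("post",post)
end=r[(z>.045)&(z<.066)&(u<455)&(abs(v-(348+(u-170)*(-63/290)))<28)][:,:2]@ex
print("x0 from end",end.min()+.16,"from post",post@ex+.205, "y0 handle",yc+.011,"post",post@ey+.005)
x0=(end.min()+.16+post@ex+.205)/2; y0=yc+.011
O=x0*ex+y0*ey; print("O",O)
q=r.copy(); L=np.stack([(q[...,:2]-O)@ex,(q[...,:2]-O)@ey],-1)*1000
b=(z>.045)&(u>505)&(u<590)&(v>190)&(v<270); print("stop block",np.percentile(L[b],[3,97],axis=0).round(1))
j=(z>.045)&(u>545)&(u<690)&(v>260)&(v<325); print("fixed jaw",np.percentile(L[j],[3,97],axis=0).round(1))
mh=(z>.045)&(u<300)&(v<240)&(v>190); print("moving handle",np.percentile(L[mh],[2,98],axis=0).round(1))
c=np.array([.4449,-.2887]); print("can local",(c-O)@ex,(c-O)@ey)
for t in((71,0),(140,5),(-115,-11),(-115,11+6+35-17),(-205,-5)): print(t,O+t[0]/1e3*ex+t[1]/1e3*ey)
E
```

```text
326 [ 0.21931757 -0.9756535 ] -77.33104 width [0.51483381 0.52898902]
post [0.49321347 0.21073067]
x0 from end 0.05977674 from post 0.10757025 y0 handle 0.53189284 post 0.5324224
O [0.5372942 0.0350171]
stop block [[ 41.6 -15.4]
 [ 70.4  17.1]]
fixed jaw [[ 52.3 -39. ]
 [115.6 -16.9]]
moving handle [[-117.6   33. ]
 [ -58.7   60.6]]
can local 0.29557206052046875 -0.16114158458315297
(71, 0) [ 0.55286574 -0.0342543 ]
(140, 5) [ 0.57287693 -0.1004778 ]
(-115, -11) [0.5013405  0.14480476]
(-115, 35) [0.54622054 0.15489337]
(-205, -5) [0.48745584 0.23392949]
```

Emit:
apply_moves(series=[[0,0,0,0,0,10,1],[0,0,0,0,0,10,1],[0,0,0,0,0,10,1],[0,0,0,0,0,10,1],[0,0,0,0,0,10,1],[0,0,0,0,0,10,1],[0,0,0,0,0,10,1],[0,0,0,0,0,10,1],[0,0,0,0,0,10,1],[0,0,0,0,0,10,1],[0,0,0,0,0,10,1],[0,0,0,0,0,10,1]])

```text
time_s: 1.6
position: [0.2059, 0.5098, 0.2309]
tool_rot: [[0.791, 0.611, -0.0], [0.611, -0.791, -0.001], [-0.001, 0.0, -1.0]]
ft_force: [0.7, 0.7, -0.4]
grip_width: 0.0858
gripper_force: 0.0
```

Emit:
apply_moves(series=[[0,0,0,0,0,8.4,1],[0,0,0,0,0,8.4,1],[0,0,0,0,0,8.4,1],[0,20,0,0,0,0,1],[5,45,0,0,0,0,1],[5,45,0,0,0,0,1],[5,45,0,0,0,0,1],[5,45,0,0,0,0,1],[5,45,0,0,0,0,1],[5,45,0,0,0,0,1],[5,45,0,0,0,0,1],[5,45,0,0,0,0,1]])

```text
time_s: 3.1
position: [0.3293, 0.1469, 0.2312]
tool_rot: [[0.975, 0.222, -0.0], [0.222, -0.975, 0.0], [-0.0, -0.0, -1.0]]
ft_force: [1.2, 0.0, -0.1]
grip_width: 0.0853
gripper_force: 0.0
```

Emit:
apply_moves(series=[[5,50,0,0,0,0,1],[5,50,0,0,0,0,1],[5,50,0,0,0,0,1],[3,50,0,0,0,0,1],[0,50,0,0,0,0,1],[0,50,0,0,0,0,1],[0,50,0,0,0,0,1],[0,50,0,0,0,0,1],[0,40,0,0,0,0,1],[0,10,0,0,0,0,1],[0,0,0,0,0,0,1]])

```text
time_s: 4.47
position: [0.4463, -0.2862, 0.2309]
tool_rot: [[0.975, 0.221, -0.001], [0.221, -0.975, 0.001], [-0.0, -0.001, -1.0]]
ft_force: [0.6, 0.6, 0.1]
grip_width: 0.0854
gripper_force: 0.0
```

```bash
cat >> h.py <<'E'
EX=np.array([.2193,-.9757]);EY=np.array([.9757,.2193]);O=np.array([.5427,.0117])
def loc(p): p=np.asarray(p)[...,:2]-O; return np.stack([p@EX,p@EY],-1)*1000
def st():
    s=telemetry.observe(); R=np.array(s["tool_rot"])
    print("t",round(s["time_s"],2),"loc",loc(s["position"]).round(1),"z",round(s["position"][2]*1000,1),"F",(EX@s["ft_force"][:2]).round(1),(EY@s["ft_force"][:2]).round(1),round(s["ft_force"][2],1),"w",round(s["grip_width"]*1000,1),"gf",round(s["gripper_force"],1),"yang",np.degrees(np.arctan2(R[1,1],R[0,1])).round(2),"tilt",R[:2,2].round(4))
E
python3 - <<'E'
from h import *
st(); print("can",loc([.4449,-.2887]))
E
```

```text
t 4.47 loc [ 269.6 -159.4] z 230.9 F -0.5 0.7 0.1 w 85.4 gf 0.0 yang -77.21 tilt [-0.0007  0.0009]
can [ 271.65274 -161.30118]
```

Emit:
apply_moves(series=[[-2,2,20,0,0,0,1],[0,0,35,0,0,0,1],[0,0,35,0,0,0,1],[0,0,35,0,0,0,1],[0,0,20,0,0,0,1],[0,0,10,0,0,0,1],[0,0,0,0,0,0,0.5],[0,0,0,0,0,0,0.3],[0,0,0,0,0,0,0.3],[0,0,0,0,0,0,0.3],[0,0,0,0,0,0,0.3]], grip_force=40)

```text
time_s: 5.85
position: [0.4453, -0.289, 0.0774]
tool_rot: [[0.975, 0.222, 0.001], [0.222, -0.975, -0.001], [0.001, 0.001, -1.0]]
ft_force: [-0.6, 2.1, 6.6]
grip_width: 0.0481
gripper_force: 41.2
```

```bash
python3 -c "
from h import *
st()"
```

```text
t 5.85 loc [ 272.  -160.9] z 77.4 F -2.2 -0.1 6.6 w 48.1 gf 41.2 yang -77.19 tilt [ 0.0014 -0.001 ]
```

Emit:
apply_moves(series=[[0,0,-6,0,0,0,0.3],[0,0,-6,0,0,0,0.3],[20,-10,0,0,0,0,0.3],[35,-20,0,0,0,0,0.3],[35,-20,0,0,0,0,0.3],[35,-20,0,0,0,0,0.3],[30,-20,0,0,0,0,0.3],[11,-12,0,0,0,0,0.3],[0,0,0,0,0,0,0.3],[0,0,0,0,0,0,0.3]])

```text
time_s: 7.1
position: [0.5836, -0.1535, 0.0884]
tool_rot: [[0.975, 0.221, -0.0], [0.221, -0.975, -0.0], [-0.0, 0.0, -1.0]]
ft_force: [-0.4, -0.1, -2.7]
grip_width: 0.0482
gripper_force: 41.8
```

```bash
python3 - <<'E'
from h import *
st()
im=get_image("top"); a=im["frame"][185:285,290:440,::-1]
cv2.imwrite("pics/t2.png",cv2.resize(a,None,fx=5,fy=5,interpolation=cv2.INTER_CUBIC))
im=get_image("scene"); a=im["frame"][170:280,200:400,::-1]
cv2.imwrite("pics/s2.png",cv2.resize(a,None,fx=4,fy=4,interpolation=cv2.INTER_CUBIC))
w=cloud(im); L=loc(w); z=np.nan_to_num(w[...,2])
# canister side seen from the scene camera, below gripper
m=(abs(L[...,0]-170)<35)&(abs(L[...,1])<45)&(z>.01)&(z<.08); 
for lo in(.015,.03,.045,.06):
    k=m&(z>lo)&(z<lo+.014); P=loc(w[k]); A=np.c_[2*P,np.ones(len(P))]; s=np.linalg.lstsq(A,(P**2).sum(1),rcond=None)[0]
    print(lo,len(P),s[:2].round(1),np.sqrt(s[2]+s[0]**2+s[1]**2).round(1))
print("bottom",w[m][:,2].min())
E
```

```text
t 7.1 loc [170.2   3.7] z 88.4 F 0.0 -0.4 -2.7 w 48.2 gf 41.8 yang -77.24 tilt [-0.0004 -0.0002]
0.015 66 [166.6   8.9] 20.9
0.03 66 [166.4   9.7] 20.4
0.045 81 [167.4   7.8] 22.0
0.06 74 [168.1   7.9] 22.0
bottom 0.011492015464828254
```

View pics/s2.png

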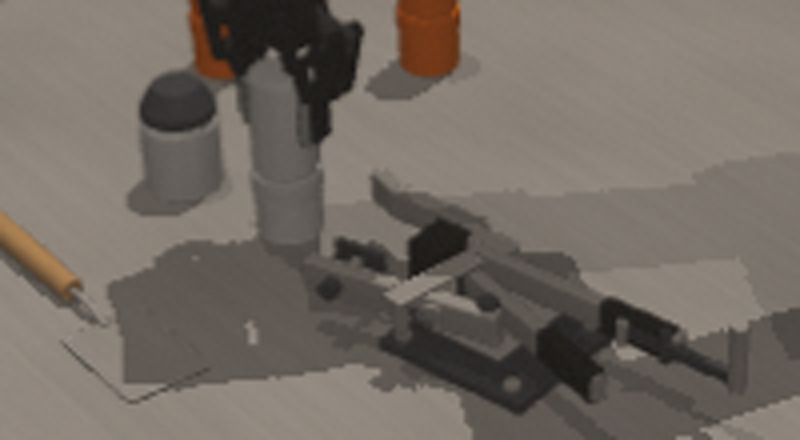

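Emit:
apply_moves(series=[[0,0,5,0,0,0,0.3],[0,-3,5,0,0,0,0.3],[0,-15,0,0,0,0,0.3],[0,-15,0,0,0,0,0.3],[0,-15,0,0,0,0,0.3],[0,-10,0,0,0,0,0.3],[0,-8,0,0,0,0,0.3],[0,-6,0,0,0,0,0.3],[0,-4,0,0,0,0,0.3],[0,0,0,0,0,0,0.3]])

```text
time_s: 8.45
position: [0.5674, -0.0785, 0.0783]
tool_rot: [[0.975, 0.222, -0.0], [0.222, -0.975, -0.0], [-0.0, 0.0, -1.0]]
ft_force: [0.1, -0.2, -1.4]
grip_width: 0.048
gripper_force: 42.3
```

```bash
python3 -c "
from h import *
st()"
```

```text
t 8.45 loc [93.4  4.3] z 78.3 F 0.2 0.0 -1.4 w 48.0 gf 42.3 yang -77.19 tilt [-0. -0.]
```

Emit:
apply_moves(series=[[0,-2,0,0,0,0,0.3],[0,-2,0,0,0,0,0.3],[0,-2,0,0,0,0,0.3],[0,-2,0,0,0,0,0.3],[0,-1,0,0,0,0,0.3],[0,-1,0,0,0,0,0.3],[0,-1,0,0,0,0,0.3],[0,-1,0,0,0,0,0.3]])

```text
time_s: 9.45
position: [0.5647, -0.0668, 0.0783]
tool_rot: [[0.975, 0.222, -0.0], [0.222, -0.975, -0.0], [-0.0, -0.0, -1.0]]
ft_force: [0.2, -0.4, -2.9]
grip_width: 0.0482
gripper_force: 42.3
```

Emit:
apply_moves(series=[[0,-1,0,0,0,0,0.3],[0,-1,0,0,0,0,0.3],[0,-1,0,0,0,0,0.3]])

```text
time_s: 9.82
position: [0.5641, -0.0638, 0.0783]
tool_rot: [[0.975, 0.222, 0.0], [0.222, -0.975, -0.0], [0.0, 0.0, -1.0]]
ft_force: [0.6, -0.5, -2.3]
grip_width: 0.0483
gripper_force: 42.3
```

```bash
python3 -c "
from h import *
st()"
```

```text
t 9.82 loc [78.4  4.3] z 78.3 F 0.6 0.5 -2.3 w 48.3 gf 42.3 yang -77.19 tilt [ 0. -0.]
```

Emit:
apply_moves(series=[[0,-1,0,0,0,0,0.3],[0,-1,0,0,0,0,0.3],[0,0,0,0,0,0,0.3]])

```text
time_s: 10.2
position: [0.5636, -0.0619, 0.0783]
tool_rot: [[0.975, 0.222, -0.0], [0.222, -0.975, 0.0], [-0.0, -0.0, -1.0]]
ft_force: [-0.4, 0.1, -2.2]
grip_width: 0.048
gripper_force: 42.3
```

Emit:
apply_moves(series=[[0,-0.5,0,0,0,0,0.3],[0,-0.5,0,0,0,0,0.3],[0,0,0,0,0,0,0.3]])

```text
time_s: 10.58
position: [0.5634, -0.0609, 0.0783]
tool_rot: [[0.975, 0.222, 0.0], [0.222, -0.975, -0.0], [0.0, 0.0, -1.0]]
ft_force: [-1.0, -0.2, -3.0]
grip_width: 0.0485
gripper_force: 42.3
```

Emit:
apply_moves(series=[[0,-0.5,0,0,0,0,0.3],[0,-0.5,0,0,0,0,0.3],[0,0,0,0,0,0,0.3]])

```text
time_s: 10.95
position: [0.5632, -0.06, 0.0783]
tool_rot: [[0.975, 0.222, 0.0], [0.222, -0.975, -0.0], [0.0, 0.0, -1.0]]
ft_force: [0.0, 0.6, -2.5]
grip_width: 0.0481
gripper_force: 42.3
```

Emit:
apply_moves(series=[[0,-0.5,0,0,0,0,0.3],[0,-0.5,0,0,0,0,0.3],[0,0,0,0,0,0,0.3]])

```text
time_s: 11.32
position: [0.563, -0.059, 0.0783]
tool_rot: [[0.975, 0.222, -0.0], [0.222, -0.975, -0.0], [-0.0, 0.0, -1.0]]
ft_force: [0.0, -0.8, -3.1]
grip_width: 0.0483
gripper_force: 42.3
```

Emit:
apply_moves(series=[[0,-0.5,0,0,0,0,0.3],[0,-0.5,0,0,0,0,0.3],[0,0,0,0,0,0,0.3]])

```text
time_s: 11.7
position: [0.5628, -0.0583, 0.0784]
tool_rot: [[0.975, 0.222, 0.0], [0.222, -0.975, -0.001], [0.0, 0.001, -1.0]]
ft_force: [-1.1, -2.0, -3.3]
grip_width: 0.0481
gripper_force: 42.3
```

Emit:
apply_moves(series=[[0,-0.5,0,0,0,0,0.3],[0,0,0,0,0,0,0.3]])

```text
time_s: 11.95
position: [0.5629, -0.0582, 0.0784]
tool_rot: [[0.975, 0.222, 0.001], [0.222, -0.975, -0.001], [0.0, 0.001, -1.0]]
ft_force: [-0.7, -4.9, -3.4]
grip_width: 0.0481
gripper_force: 42.3
```

Emit:
apply_moves(series=[[0,-0.4,0,0,0,0,0.3],[0,-0.4,0,0,0,0,0.3],[0,0,0,0,0,0,0.3],[0,0,0,0,0,0,0.3]])

```text
time_s: 12.45
position: [0.5629, -0.0581, 0.0784]
tool_rot: [[0.975, 0.222, 0.001], [0.222, -0.975, -0.003], [0.0, 0.003, -1.0]]
ft_force: [0.6, -8.7, -3.5]
grip_width: 0.0484
gripper_force: 42.3
```

```bash
python3 -c "
from h import *
st()"
```

```text
t 12.45 loc [72.5  4.4] z 78.4 F 8.6 -1.4 -3.5 w 48.4 gf 42.3 yang -77.19 tilt [ 0.001  -0.0025]
```

Emit:
apply_moves(series=[[0,0,0,0,0,0,0.3],[0,0,0,0,0,0,0.3],[0,0.4,0.5,0,0,0,0.3],[0,0.5,0.5,0,0,0,0.3],[0,0,0,0,0,0,0.3],[0,0,0,0,0,0,0.65],[0,0,0,0,0,0,0.8],[0,0,0,0,0,0,0.9],[0,0,0,0,0,0,1],[0,0,0,0,0,0,1],[0,0,0,0,0,0,1]], grip_force=25)

```text
time_s: 13.82
position: [0.5627, -0.0576, 0.0773]
tool_rot: [[0.975, 0.222, -0.0], [0.222, -0.975, 0.0], [-0.0, -0.0, -1.0]]
ft_force: [0.3, -0.5, -0.1]
grip_width: 0.0858
gripper_force: 0.0
```

Emit:
apply_moves(series=[[0,0,-10,0,0,0,1],[0,0,-20,0,0,0,1],[0,0,-35,0,0,0,1],[0,0,-35,0,0,0,1],[0,0,-15,0,0,0,1],[0,-45,0,0,0,0,1],[2,-45,0,0,0,0,1],[3,-45,0,0,0,0,1],[4,-45,0,0,0,0,1],[4,-7,0,0,0,0,1],[0,0,0,0,0,0,1]])

```text
time_s: 15.2
position: [0.534, 0.1274, 0.1919]
tool_rot: [[0.975, 0.222, -0.001], [0.222, -0.975, -0.0], [-0.001, 0.0, -1.0]]
ft_force: [-0.0, -0.7, 0.2]
grip_width: 0.0855
gripper_force: 0.0
```

```bash
python3 - <<'E'
from h import *
st()
im=get_image("scene"); a=im["frame"][170:320,200:400,::-1]
cv2.imwrite("pics/s3.png",cv2.resize(a,None,fx=4,fy=4,interpolation=cv2.INTER_CUBIC))
w=cloud(im); L=loc(w); z=np.nan_to_num(w[...,2])
m=(abs(L[...,0]-73)<32)&(abs(L[...,1]-4)<32)&(z>.07)&(z<.14)
for lo,hi in((.07,.085),(.085,.1),(.1,.12)):
    P=loc(w[m&(z>lo)&(z<hi)]); 
    from scipy.optimize import least_squares
    s=least_squares(lambda c:np.hypot(*(P-c).T)-24.5,[75,3],loss="soft_l1"); print(lo,len(P),s.x.round(1))
print("top",np.percentile(w[m][:,2],99))
E
```

```text
t 15.2 loc [-114.8   16.9] z 191.9 F 0.6 -0.2 0.2 w 85.5 gf 0.0 yang -77.15 tilt [-0.0005 -0.0003]
0.07 77 [73.7  5.9]
0.085 87 [73.4  5.3]
0.1 110 [73.1  5.6]
top 0.13302139260359858
```

View pics/s3.png

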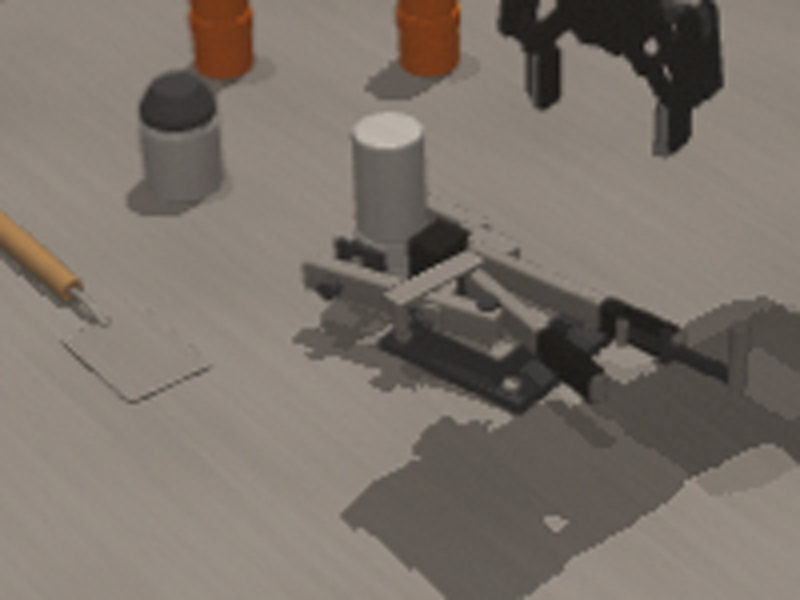

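The canister stands upright in the throat against the stop, at crop position (388,180). Next I measure the handles at x = -115 while the gripper turns.

Emit:
apply_moves(series=[[0,0,0,0,0,-10,1],[0,0,0,0,0,-10,1],[0,0,0,0,0,-10,1],[0,0,0,0,0,-10,1],[0,0,0,0,0,-10,1],[0,0,0,0,0,-10,1],[0,0,0,0,0,-10,1],[0,0,0,0,0,-10,1],[0,0,0,0,0,-10,1],[0,0,0,0,0,0,1]])

```text
time_s: 16.5
position: [0.5341, 0.1263, 0.1922]
tool_rot: [[-0.218, 0.976, -0.0], [0.976, 0.218, -0.0], [-0.0, -0.0, -1.0]]
ft_force: [0.0, 0.3, 0.0]
grip_width: 0.0854
gripper_force: 0.0
```

```bash
python3 - <<'E'
from h import *
st()
w=np.load("top1.npy"); L=loc(w); z=np.nan_to_num(w[...,2])
for x in(-130,-115,-100):
    m=(abs(L[...,0]-x)<4)&(z>.045)&(z<.066)&(abs(L[...,1]-17)<60); y=L[m][:,1]
    print(x,"fixed",np.percentile(y[y<17],[3,97]).round(1),"moving",np.percentile(y[y>17],[3,97]).round(1))
m=(z>.025)&(L[...,0]<-165)&(L[...,0]>-195)&(abs(L[...,1]+5)<15); print("lever z",np.percentile(w[m][:,2],[10,50,90]),len(w[m]))
m=(z>.08)&(abs(L[...,0]+205)<20)&(abs(L[...,1]+5)<20);print("post",L[m].mean(0))
E
```

```text
t 16.5 loc [-113.7   16.7] z 192.2 F -0.3 0.1 0.0 w 85.4 gf 0.0 yang 12.62 tilt [-0.0004 -0.0002]
-130 fixed [-17.3  -4.6] moving [45.9 59.8]
-115 fixed [-16.9   0.9] moving [40.7 53.8]
-100 fixed [-17.4  -5.1] moving [36.5 50.1]
lever z [0.04342417 0.04650788 0.04918161] 41
post [-205.48397628   -4.99818439]
```

Emit:
apply_moves(series=[[1,2.5,20,0,0,0,1],[0,0,35,0,0,0,1],[0,0,35,0,0,0,1],[0,0,30,0,0,0,1],[0,0,15,0,0,0,1],[0,0,10,0,0,0,1],[0,0,10,0,0,0,1],[0,0,10,0,0,0,1],[0,0,10,0,0,0,1],[0,0,0,0,0,0,1]], grip_force=20)

```text
time_s: 17.75
position: [0.5358, 0.1291, 0.0167]
tool_rot: [[-0.222, 0.975, -0.001], [0.975, 0.222, -0.0], [0.0, -0.001, -1.0]]
ft_force: [0.1, -0.2, 1.5]
grip_width: 0.0856
gripper_force: 0.0
```

```bash
python3 -c "
from h import *
st()"
```

```text
t 17.75 loc [-116.1   19. ] z 16.7 F 0.2 0.1 1.5 w 85.6 gf 0.0 yang 12.81 tilt [-0.0013 -0.0001]
```

Emit:
apply_moves(series=[[0,0,0,0,0,0,0.91],[0,-0.5,0,0,0,0,0.87],[0,-2,0,0,0,0,0.82],[0,-2,0,0,0,0,0.775],[0,-2,0,0,0,0,0.73],[0,-2,0,0,0,0,0.68],[0,-2,0,0,0,0,0.635],[0,0,0,0,0,0,0.635]], grip_force=20)

```text
time_s: 18.75
position: [0.5271, 0.1272, 0.0181]
tool_rot: [[-0.221, 0.975, 0.004], [0.975, 0.221, 0.001], [0.0, 0.004, -1.0]]
ft_force: [6.7, 4.0, 3.4]
grip_width: 0.0543
gripper_force: 3.2
```

```bash
python3 -c "
from h import *
st()"
```

```text
t 18.75 loc [-116.1   10.1] z 18.1 F -2.4 7.4 3.4 w 54.3 gf 3.2 yang 12.8 tilt [0.0037 0.0009]
```

Emit:
apply_moves(series=[[0,-1.5,0,0,0,0,0.59],[0,-2,0,0,0,0,0.545],[0,-2,0,0,0,0,0.5],[0,-2,0,0,0,0,0.455],[0,0,0,0,0,0,0.455]])

```text
time_s: 19.38
position: [0.5176, 0.125, 0.017]
tool_rot: [[-0.222, 0.975, -0.002], [0.975, 0.222, -0.0], [0.0, -0.002, -1.0]]
ft_force: [-0.5, 0.0, 0.2]
grip_width: 0.0393
gripper_force: 0.0
```

```bash
python3 -c "
from h import *
st()"
```

```text
t 19.38 loc [-116.     0.4] z 17.0 F -0.1 -0.5 0.2 w 39.3 gf 0.0 yang 12.81 tilt [-0.0021 -0.0003]
```

Emit:
apply_moves(series=[[0,-0.4,0,0,0,0,0.42],[0,0,0,0,0,0,0.38],[0,0,0,0,0,0,0.38],[0,0,0,0,0,0,0.38]])

```text
time_s: 19.88
position: [0.5199, 0.1253, 0.0176]
tool_rot: [[-0.222, 0.975, 0.004], [0.975, 0.222, 0.001], [-0.0, 0.004, -1.0]]
ft_force: [8.5, 4.3, -0.1]
grip_width: 0.0338
gripper_force: 22.8
```

```bash
python3 -c "
from h import *
st()"
```

```text
t 19.88 loc [-115.9    2.6] z 17.6 F -2.3 9.3 -0.1 w 33.8 gf 22.8 yang 12.8 tilt [0.004  0.0007]
```

Emit:
apply_moves(series=[[0,1.5,0,0,0,0,0.42],[0,0,0,0,0,0,0.55],[0,0,0,0,0,0,0.65],[0,0,0,0,0,0,0.65],[0,0,0,0,0,0,0.65],[0,0,0,0,0,0,0.65]])

```text
time_s: 20.62
position: [0.5196, 0.1254, 0.0173]
tool_rot: [[-0.222, 0.975, 0.0], [0.975, 0.222, -0.0], [-0.0, 0.0, -1.0]]
ft_force: [0.4, -0.2, 1.2]
grip_width: 0.0555
gripper_force: 0.0
```

Emit:
apply_moves(series=[[0,0,-15,0,0,0,0.65],[0,0,-30,0,0,0,0.65],[0,0,-35,0,0,0,0.65],[0,0,-30,0,0,0,0.65],[0,0,0,0,0,0,0.65]])

```text
time_s: 21.25
position: [0.5206, 0.1254, 0.1302]
tool_rot: [[-0.222, 0.975, 0.006], [0.975, 0.222, 0.0], [-0.001, 0.005, -1.0]]
ft_force: [-0.0, 0.0, 0.0]
grip_width: 0.0558
gripper_force: 0.0
```

```bash
python3 - <<'E'
from h import *
st()
im=get_image("scene"); a=im["frame"][170:320,200:400,::-1]
cv2.imwrite("pics/s4.png",cv2.resize(a,None,fx=4,fy=4,interpolation=cv2.INTER_CUBIC))
E
```

```text
t 21.25 loc [-115.8    3.4] z 130.2 F -0.0 0.0 0.0 w 55.8 gf 0.0 yang 12.82 tilt [0.0055 0.0001]
```

View pics/s4.png

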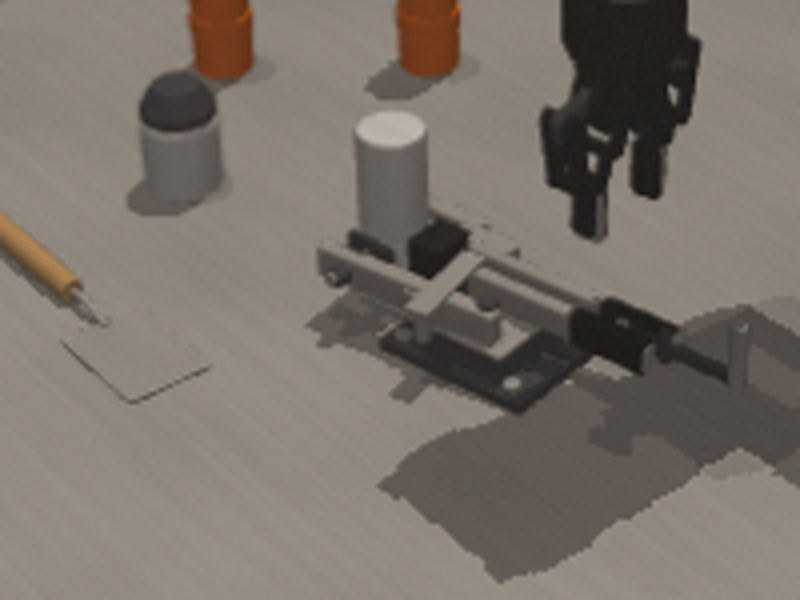

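The handles are locked parallel at (620,335), with the canister upright and clamped. Next is the release post.

Emit:
apply_moves(series=[[20,-2,0,0,0,0,0.65],[35,-3,0,0,0,0,0.65],[25,-2,0,0,0,0,0.65],[9,0,0,0,0,0,0.65],[0,0,20,0,0,0,0.65],[0,0,25,0,0,0,0.65],[0,0,20,0,0,0,0.65],[0,0,11,0,0,0,0.65],[0,0,0,0,0,0,0.65]])

```text
time_s: 22.42
position: [0.4928, 0.2105, 0.0508]
tool_rot: [[-0.222, 0.975, -0.001], [0.975, 0.222, -0.0], [0.0, -0.001, -1.0]]
ft_force: [0.0, 0.1, -0.1]
grip_width: 0.0554
gripper_force: 0.0
```

```bash
python3 -c "
from h import *
st()"
```

```text
t 22.43 loc [-204.9   -5.1] z 50.8 F -0.1 0.0 -0.1 w 55.4 gf 0.0 yang 12.8 tilt [-0.0015 -0.0003]
```

Emit:
apply_moves(series=[[0,-5,-4,0,0,0,0.65],[0,-7,0,0,0,0,0.65],[0,-5,0,0,0,0,0.65],[0,-2,0,0,0,0,0.65],[0,-2,0,0,0,0,0.65],[0,-2,0,0,0,0,0.65],[0,-2,0,0,0,0,0.65],[0,-2,0,0,0,0,0.65],[0,-2,0,0,0,0,0.65],[0,0,0,0,0,0,0.65]])

```text
time_s: 23.68
position: [0.4646, 0.204, 0.0554]
tool_rot: [[-0.222, 0.975, -0.0], [0.975, 0.222, -0.0], [-0.0, -0.0, -1.0]]
ft_force: [1.8, 2.0, 1.5]
grip_width: 0.0556
gripper_force: 1.1
```

```bash
python3 -c "
from h import *
st()"
```

```text
t 23.68 loc [-204.8  -34. ] z 55.4 F -1.5 2.2 1.5 w 55.6 gf 1.1 yang 12.81 tilt [-0.0002 -0.0002]
```

Emit:
apply_moves(series=[[0,-2,0,0,0,0,0.65],[0,-2,0,0,0,0,0.65],[0,-2,0,0,0,0,0.65],[0,-2,0,0,0,0,0.65],[0,0,0,0,0,0,0.65]])

```text
time_s: 24.3
position: [0.457, 0.2022, 0.0553]
tool_rot: [[-0.222, 0.975, 0.0], [0.975, 0.222, -0.0], [-0.0, 0.0, -1.0]]
ft_force: [4.6, -2.8, 0.2]
grip_width: 0.0552
gripper_force: 1.8
```

```bash
cat >> h.py <<'E'
def meas():
    im=get_image("top"); w=cloud(im); L=loc(w); z=np.nan_to_num(w[...,2])
    m=(abs(L[...,0]+115)<8)&(z>.045)&(z<.066)&(L[...,1]>-3)&(L[...,1]<65)
    print("mov handle y@-115",np.percentile(L[m][:,1],[5,50,95]).round(1),m.sum())
    im2=get_image("scene"); w2=cloud(im2); L2=loc(w2); z2=np.nan_to_num(w2[...,2])
    m=(abs(L2[...,0]+140)<8)&(z2>.045)&(z2<.066)&(L2[...,1]>-20)&(L2[...,1]<75)
    print("scene handle y@-140",np.percentile(L2[m][:,1],[5,50,95]).round(1) if m.sum() else None)
    return im,im2,w2,L2,z2
E
python3 -c "
from h import *
st(); meas()"
```

```text
t 24.3 loc [-204.7  -41.9] z 55.3 F 3.7 3.9 0.2 w 55.2 gf 1.8 yang 12.8 tilt [ 0.0001 -0.0001]
mov handle y@-115 [ 3.  44.6 53.4] 52
scene handle y@-140 [-8.9  5.9 65.7]
```

Emit:
apply_moves(series=[[0,-1.5,0,0,0,0,0.65],[0,-1.5,0,0,0,0,0.65],[0,0,0,0,0,0,0.65],[0,0,0,0,0,0,0.65]])

```text
time_s: 24.9
position: [0.4541, 0.2017, 0.0553]
tool_rot: [[-0.222, 0.975, 0.0], [0.975, 0.222, 0.0], [-0.0, 0.0, -1.0]]
ft_force: [4.2, -2.2, -0.0]
grip_width: 0.0553
gripper_force: 2.1
```

```bash
python3 - <<'E'
from h import *
st(); r=meas()
a=r[1]["frame"][170:320,200:400,::-1]
cv2.imwrite("pics/s5.png",cv2.resize(a,None,fx=4,fy=4,interpolation=cv2.INTER_CUBIC))
E
```

```text
t 24.9 loc [-204.8  -44.7] z 55.3 F 3.1 3.6 -0.0 w 55.3 gf 2.1 yang 12.81 tilt [0.0002 0.    ]
mov handle y@-115 [ 7.5 45.5 53.6] 48
scene handle y@-140 [-10.8   7.1  65.4]
```

View pics/s5.png

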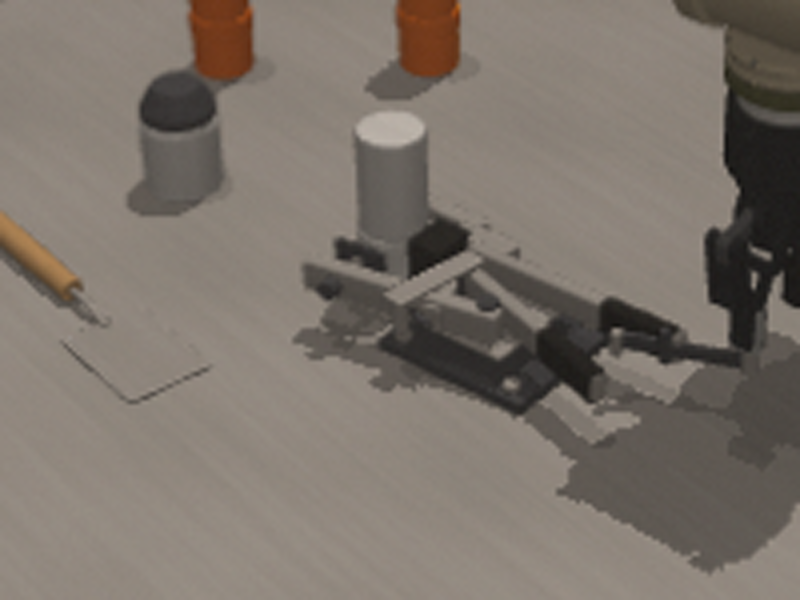

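The handles have sprung open at (570,350) while the lever is still held pulled, and the canister is upright at (390,180). I'll now let the lever back and withdraw upward.

Emit:
apply_moves(series=[[0,3,0,0,0,0,0.65],[0,5,0,0,0,0,0.65],[0,5,0,0,0,0,0.65],[0,7,0,0,0,0,0.65],[0,10,0,0,0,0,0.65],[0,8,0,0,0,0,0.65],[0,2,0,0,0,0,0.65],[0,0,-15,0,0,0,0.65],[0,0,-30,0,0,0,0.65],[0,0,-40,0,0,0,0.65],[0,0,-40,0,0,0,0.65],[0,0,0,0,0,0,0.65]])

```text
time_s: 26.5
position: [0.4939, 0.2108, 0.1841]
tool_rot: [[-0.222, 0.975, 0.007], [0.975, 0.222, 0.001], [-0.0, 0.007, -1.0]]
ft_force: [0.2, -0.4, -0.7]
grip_width: 0.0556
gripper_force: 0.0
```

```bash
python3 - <<'E'
from h import *
from scipy.optimize import least_squares
st(); im,im2,w,L,z=meas()
a=im2["frame"][170:320,200:400,::-1]
cv2.imwrite("pics/s6.png",cv2.resize(a,None,fx=4,fy=4,interpolation=cv2.INTER_CUBIC))
m=(abs(L[...,0]-73)<32)&(abs(L[...,1]-4)<32)&(z>.07)
for lo,hi in((.07,.09),(.1,.12)):
    P=loc(w[m&(z>lo)&(z<hi)]); print(lo,least_squares(lambda c:np.hypot(*(P-c).T)-24.5,[75,3],loss="soft_l1").x.round(1))
print("top",np.percentile(w[m][:,2],99))
m=(abs(L[...,0]+205)<20)&(abs(L[...,1]+12)<35)&(z>.065)&(z<.09); print("post",L[m].mean(0).round(1))
E
```

```text
t 26.5 loc [-205.    -3.9] z 184.1 F 0.5 0.1 -0.7 w 55.6 gf 0.0 yang 12.82 tilt [0.0067 0.0013]
mov handle y@-115 [-1.5 45.7 53.6] 47
scene handle y@-140 [-9.6 52.1 64.7]
0.07 [73.6  2.7]
0.1 [73.5  2.7]
top 0.13301445319272473
post [-2.076e+02  2.000e-01]
```

View pics/s6.png

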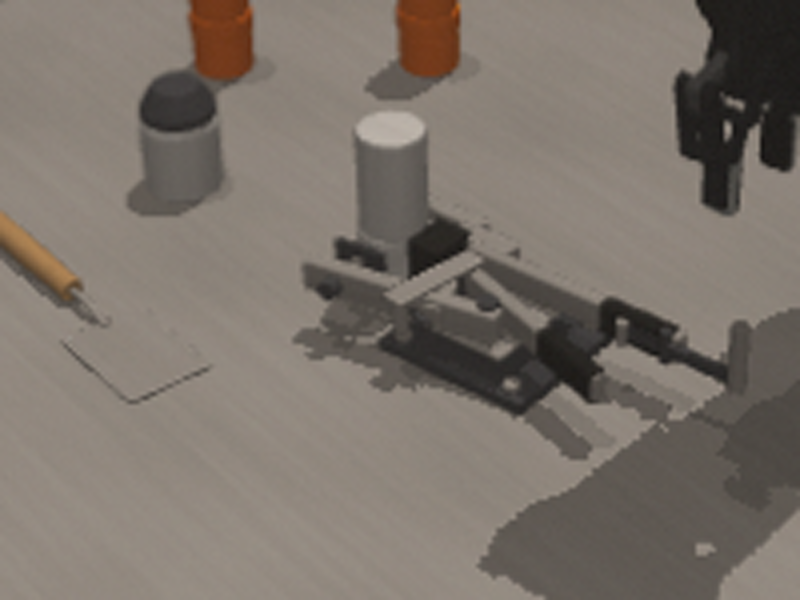

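The handle is open, the post is back at rest at (738,355), the canister is upright in the jaws, and the arm is clear.

```bash
python3 -c "
from rig import env
print(env.close_job())"
```

```text
the job is handed in; nothing more can be done
None
```

I ran the whole sequence and handed the job in at about 26.5 s: the canister was pressed home at about 8.6 N, locked, then released, and the last picture shows it upright between the open jaws with the lever back at rest (the hand-in returned no verdict).

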